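# Sweep headset spacers through the sorting gate

## Task

On the bicycle-workshop bench, push the three loose headset spacers across the sorting tray with the fingertips, one at a time through the narrow gate in the tray's rim, so that each drops into the slot behind it before the next goes through. Only push them flat along the deck: do not lift or carry them. Leave the small grease jar standing in the tray and everything else on the bench where it is, and finish clear of everything.

Things in the scene. Friction and masses are not known exactly. Their poses are not given: they have to be found in the camera images.
- tray: Fixed sorting tray, dark steel, grey rim; its pose varies. Origin at bench level under the deck area, z up; +y points from the deck through the gate to the slot, x runs along the gate rim. The flat deck lies 70 mm above the bench and spans x -135..135 mm, y -130..80 mm, with a rim 6 mm thick, 16 mm high above the deck all round. Spacers tip into the slot once their centres pass y = 80 mm.
- gate (a point): Middle of the gate at deck level: a 52 mm wide gap in the tray's +y rim, centred on the tray's x = 0, between two round posts of 10 mm diameter, 18 mm high above the deck. The point is 3 mm before the edge where the deck ends (tray y = 80 mm). Axes as the tray's.
- slot (a point): Centre of the floor of the drop slot behind the gate: an open-topped pocket, 120 mm along the tray's x by 60 mm along y (tray y 80..140 mm), floor 64 mm below the deck, outer walls as high as the rim. Axes as the tray's.
- spacer_a_mid (a point): One of three identical plain aluminium headset spacers: a flat ring, 36 mm outer diameter, 28.6 mm bore, 10 mm tall, about 20 g, lying flat and loose on the tray's deck. This point is the centre of its hole, half-way up (5 mm above the deck while it lies flat); its z axis is the ring's axis.
- spacer_b_mid (a point): One of three identical plain aluminium headset spacers: a flat ring, 36 mm outer diameter, 28.6 mm bore, 10 mm tall, about 20 g, lying flat and loose on the tray's deck. This point is the centre of its hole, half-way up (5 mm above the deck while it lies flat); its z axis is the ring's axis.
- spacer_c_mid (a point): One of three identical plain aluminium headset spacers: a flat ring, 36 mm outer diameter, 28.6 mm bore, 10 mm tall, about 20 g, lying flat and loose on the tray's deck. This point is the centre of its hole, half-way up (5 mm above the deck while it lies flat); its z axis is the ring's axis.
- jar: Small closed grease jar standing upright among the spacers on the tray's deck: white body with a black cap, 36 mm diameter, 42 mm tall, 120 g. Origin at the centre of its underside. Must stay where it is. It and the spacers lie in four places at random, at least 40 mm between centres.
- wrench: Steel wrench, 190 mm long, lying on the bench to the robot's right of the tray. Origin under its middle, long axis x. To be left alone.
- oil: White plastic oil bottle with black cap, 52 mm diameter, 130 mm tall, standing on the bench to the left of the tray. Origin at the centre of its underside. To be left alone.
- mug: White mug, 72 mm diameter, 85 mm tall, standing on the bench to the left of the tray. Origin at the centre of its underside. To be left alone.

How it is judged:
By the outcome, as a careful person would: the job done as asked, in the order asked, and still so for the second after the job is handed in, with the robot touching nothing.
It also fails if it takes over 67 s, if anything falls off the work surface, if the arm or the gripper's body presses on something with over 40 N, if the wrist force passes 120 N, or if a joint passes its speed limit or range.

## Robot

A 6-joint arm with a two-finger parallel gripper is mounted at the origin on the work surface. World frame = base frame: x ahead of the robot, y to its left, z up, the work surface at z = 0. Lengths are in m, angles in rad, forces in N, time in s.
With the tool pointing down it reaches from about 0.325 to 0.9 m from the base axis. Payload 6.1 kg.
Tool frame: the origin (TCP) lies midway between the tips of the shut fingers; the grasp point (between the pads) lies 19 mm behind it; x points along the fingers, y is the direction in which the jaws open and shut, and the axes are right-handed (so a half turn about x gives the same grasp; the last joint's range is limited). The gripper opens to 85 mm and grips with 20 to 120 N. Pads are 22 mm wide; open, the fingers measure 114 mm over their backs; the gripper's body (76 mm by 85 mm) begins 54 mm behind the grasp point. The pads swing forward as they close: fully open they stand 13 mm farther back than shut.
Start: joints at [-1.375, 0.22, 1.526, -0, 1.395, -0.126], TCP at [0.198, -0.593, 0.194] pointing down, gripper open.
Joint ranges: [-2.98, 2.98], [-0.91, 2.08], [0.09, 2.57], [-1.24, 4.39], [0.2, 2.65], [-2.68, 2.68]. Speed limits (rad/s): [2.57, 2.57, 3.01, 3.14, 3.14, 3.14].

## Interface

Orientations are given as [roll, pitch, yaw] about the fixed x, y, z axes, in that order (R = Rz(yaw) Ry(pitch) Rx(roll)).
In Python, from plant import movep, move_l, set_joints, gripper_to, hold, inverse_kinematics, observe, get_image, get_calibration, Unreachable, job_done gives the robot as it stands. Calls block until the motion is done:
- movep(position, orientation): joint-space move of the TCP to a pose.
- move_l(position, feed=0.15, rotation=None, max_force=None): straight line of the TCP; rotation=None keeps the orientation; feed is the mean speed in m/s. With max_force (N) it stops when the force on the tool has changed by that much, and returns True; else False.
- set_joints(angles): joint-space move.
- gripper_to(opening, f_grip=None): finger opening in m; f_grip is the grip in N (None keeps the last); returns when the fingers have stopped.
- hold(seconds).
- inverse_kinematics(position, orientation): joint angles nearest the present ones, or None.
- observe(): the state.
- get_image(name): name is "scene" or "top" or "wrist"; returns (picture, depth): 420x560x3 uint8, red, green, blue; 420x560 float32, m along the optical axis (not along the pixel's ray), 0 where there is no reading.
- get_calibration(name): a dict with "intrinsics" (3x3 intrinsics, pixels), "world_from_camera" (4x4, takes a point from camera to world coordinates). Camera axes: x right, y down, z forward; pixel columns grow to the right and rows downward; lengths in m; the calibration is good to about 2 mm. A picture is of the moment at which its call begins: read the wrist's pose just before it. get_calibration takes no time and is no camera call; for the wrist camera it gives the pose at the moment of the call.
A pose or a line that the arm cannot do raises Unreachable and nothing moves.
- job_done(): hands the job in, once; it reports no verdict.
The state is a dict: "time_s": time; "q": joint angles; "joint_velocities": joint speeds; "joint_torque": joint torques, N m; "eef_pos": TCP position; "tcp_rot": TCP orientation; "ft_force": force on the tool from outside, world axes, zero at the start; "torque": the same for the moment, N m; "opening": finger opening in m.
Only numpy, scipy, OpenCV 4.12 (cv2) and the standard library are available. Lean on these libraries where they do the work, as an engineer would, in place of code of your own. Each camera call takes 0.05 s, during which the arm holds its last target. There are 200 camera calls.

## Working session

There is one attempt and no reset: what is moved stays moved. The work goes in short steps, each a Python script; the robot and the scene stay as the last script left them, time stands still between calls to the robot, and variables do not carry over. Pictures are saved under pics/ and viewed, about 8 in all and at most 12, crops included, and the job is handed in when it is done.

```bash
ls; mkdir -p pics; python3 - <<'E'
from plant import *
import cv2,numpy as np
for n in ("top","scene"):
    p,d=get_image(n); cv2.imwrite(f"pics/{n}0.png",p[:,:,::-1]); np.save(f"{n}0.npy",d)
    c=get_calibration(n); print(n,np.round(c["intrinsics"],1).tolist(),np.round(c["world_from_camera"],3).tolist())
print(observe())
E
```

```text
pics
top [[385.1, 0.0, 282.7], [0.0, 385.1, 215.7], [0.0, 0.0, 1.0]] [[0.011, -0.98, 0.199, 0.314], [-1.0, -0.013, -0.009, -0.001], [0.012, -0.198, -0.98, 1.274], [0.0, 0.0, 0.0, 1.0]]
scene [[383.0, 0.0, 279.8], [0.0, 383.0, 216.5], [0.0, 0.0, 1.0]] [[0.783, 0.437, -0.442, 0.992], [0.622, -0.565, 0.542, -0.563], [-0.013, -0.7, -0.714, 0.812], [0.0, 0.0, 0.0, 1.0]]
{'time_s': 0.1, 'q': array([-1.37505848e+00,  2.21149924e-01,  1.52746609e+00,  1.32796634e-05,
        1.39474480e+00, -1.26087300e-01]), 'joint_velocities': array([ 0.00078888, -0.00147026, -0.00255516, -0.00080463,  0.00232441,
       -0.00099439]), 'joint_torque': array([ 1.18615346e-03, -4.98245001e+01, -3.90544403e+01, -3.59155656e-04,
        5.70777396e-03,  3.03136562e-05]), 'eef_pos': array([ 0.19757586, -0.592308  ,  0.19322328]), 'tcp_rot': array([-1.70427551,  1.56902812,  1.75913995]), 'ft_force': array([ 0.92225668, -0.17946374, -0.97106818]), 'torque': array([0.02384114, 0.01168831, 0.02221374]), 'opening': 0.08565278953430829}
```

View pics/top0.png

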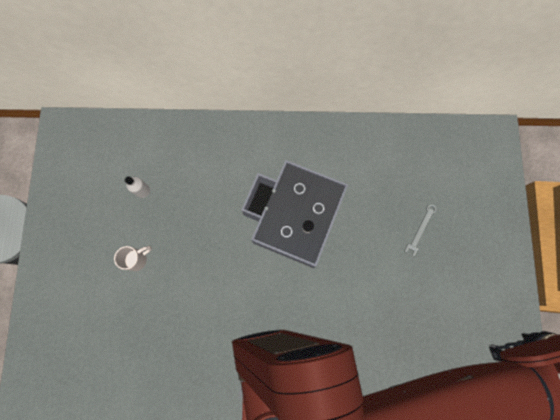

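The top view shows the tray around (300,213), with the slot on its left at (262,196). The rings are at (299,188), (319,208) and (286,231), and the jar is at (308,226). I'll enlarge this area.

```bash
python3 - <<'E'
import cv2
p=cv2.imread("pics/top0.png")[155:275,235:355]
cv2.imwrite("pics/crop0.png",cv2.resize(p,None,fx=5,fy=5,interpolation=cv2.INTER_CUBIC))
E
```

```text
(no output)
```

View pics/crop0.png

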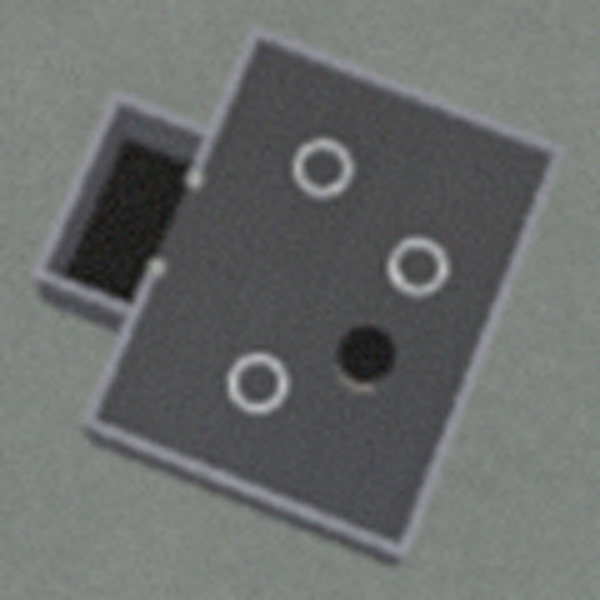

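```bash
cat > h.py <<'E'
import numpy as np
from plant import *
def px2w(cal,uv,z):
    K=cal["intrinsics"];T=cal["world_from_camera"]
    r=T[:3,:3]@np.linalg.solve(K,[uv[0],uv[1],1.]); o=T[:3,3]
    return o+r*(z-o[2])/r[2]
E
python3 - <<'E'
from h import *
c=get_calibration("top")
f=lambda u,v,z:px2w(c,((u+.5)/5-.5+235,(v+.5)/5-.5+155),z)[:2]
C=[f(*p,.086) for p in((258,33),(557,150),(403,548),(90,425))]
P=[f(*p,.088) for p in((195,181),(157,267))]
S=[f(*p,.080) for p in((323,168),(418,267),(258,383))]; J=f(367,353,.112)
print(np.round(C,4),[np.linalg.norm(C[i]-C[i-1]) for i in range(4)]); print(np.round(P,4),np.linalg.norm(P[0]-P[1]))
ey=(C[0]-C[1])+(C[3]-C[2]);ey/=np.linalg.norm(ey); ex=np.array([ey[1],-ey[0]])
yaw=np.arctan2(ex[1],ex[0]);print("yaw",yaw)
o=(P[0]+P[1])/2-.077*ey; 
for n,q in zip("C0 C1 C2 C3 P0 P1 A B C J".split(),C+P+S+[J]): print(n,np.round(q,4),np.round([(q-o)@ex,(q-o)@ey],4))
d=np.load("top0.npy")
for u,v in((300,210),(299,240)): print(d[v,u])
print("o",o)
E
```

```text
[[ 0.7345 -0.0222]
 [ 0.6585 -0.2147]
 [ 0.4034 -0.1143]
 [ 0.4772  0.0799]] [np.float64(0.2768062135673722), np.float64(0.20690277340028332), np.float64(0.2741521189913342), np.float64(0.20768461820479164)]
[[0.6342 0.0171]
 [0.5778 0.0402]] 0.06094477846869038
yaw -0.3694168445157389
C0 [ 0.7345 -0.0222] [0.1381 0.076 ]
C1 [ 0.6585 -0.2147] [ 0.1368 -0.1309]
C2 [ 0.4034 -0.1143] [-0.1373 -0.1294]
C3 [0.4772 0.0799] [-0.1386  0.0783]
P0 [0.6342 0.0171] [0.0305 0.0764]
P1 [0.5778 0.0402] [-0.0305  0.0776]
A [ 0.6461 -0.0649] [0.0712 0.0043]
B [ 0.5818 -0.1255] [ 0.0331 -0.0754]
C [ 0.5059 -0.0244] [-0.0743 -0.0086]
J [ 0.5202 -0.0904] [-0.0371 -0.065 ]
1.2312293
1.2086614
o [ 0.57820202 -0.04319253]
```

```bash
cat >> h.py <<'E'
O=np.array([0.5782,-0.0432]); PSI=-0.3694; DECK=.070
def w(p,h): # tray xy, height above deck -> world
    c,s=np.cos(PSI),np.sin(PSI); return [O[0]+c*p[0]-s*p[1],O[1]+s*p[0]+c*p[1],DECK+h]
def t(p):
    c,s=np.cos(PSI),np.sin(PSI); d=np.array(p[:2])-O; return np.array([c*d[0]+s*d[1],-s*d[0]+c*d[1]])
def rots(d): # push direction in tray xy -> two equivalent tool-down orientations
    y=np.arctan2(d[1],d[0])+PSI; return [[0,np.pi/2,(y+k*np.pi+np.pi)%(2*np.pi)-np.pi] for k in(0,1)]
E
python3 - <<'E'
from h import *
for nm,p,d in(("A",(104,-3),(-.976,.22)),("gate",(0,60),(0,1)),("back",(0,-30),(0,1)),("C",(-105,-20),(.96,.27)),("B",(33,-105),(0,1)),("B2",(33,-30),(-.43,.9))):
    for r in rots(d):
        q=inverse_kinematics(w(np.array(p)/1000,.004),r); print(nm,np.round(r[2],2),None if q is None else np.round(q,2))
E
```

```text
A 2.55 [-0.24  0.45  1.47  0.    1.22  1.92]
A -0.59 [-0.24  0.45  1.47 -0.    1.22 -1.22]
gate 1.2 None
gate -1.94 [-0.11  0.27  1.7  -0.    1.17  0.26]
back 1.2 None
back -1.94 [-0.26  0.21  1.77 -0.    1.16  0.11]
C -0.1 [-0.22 -0.02  2.02 -0.    1.14 -1.69]
C 3.05 [-0.22 -0.02  2.02 -0.    1.14  1.45]
B 1.2 None
B -1.94 [-0.4   0.25  1.72 -0.    1.16 -0.03]
B2 1.65 None
B2 -1.49 [-0.27  0.28  1.69 -0.    1.17 -0.34]
```

```bash
python3 - <<'E'
from h import *
import cv2
movep(w((.0,-.03),.22),rots((0,1))[1]); gripper_to(.016)
s=observe(); print(s["time_s"],s["eef_pos"],s["opening"],s["ft_force"])
c=get_calibration("wrist");p,d=get_image("wrist"); np.savez("w1.npz",d=d,T=c["world_from_camera"],K=c["intrinsics"])
print(np.round(c["world_from_camera"],3).tolist(),np.round(c["intrinsics"],1).tolist())
cv2.imwrite("pics/w1.png",cv2.resize(p[:,:,::-1],(784,588),interpolation=cv2.INTER_CUBIC))
E
```

```text
3.0667 [ 0.56738847 -0.07115266  0.29002975] 0.01574484685586854 [-0.47752625  0.60624675  0.02751509]
[[0.933, -0.346, -0.101, 0.593], [-0.36, -0.895, -0.261, -0.005], [-0.0, 0.28, -0.96, 0.471], [0.0, 0.0, 0.0, 1.0]] [[298.7, 0.0, 275.9], [0.0, 298.7, 210.9], [0.0, 0.0, 1.0]]
```

View pics/w1.png

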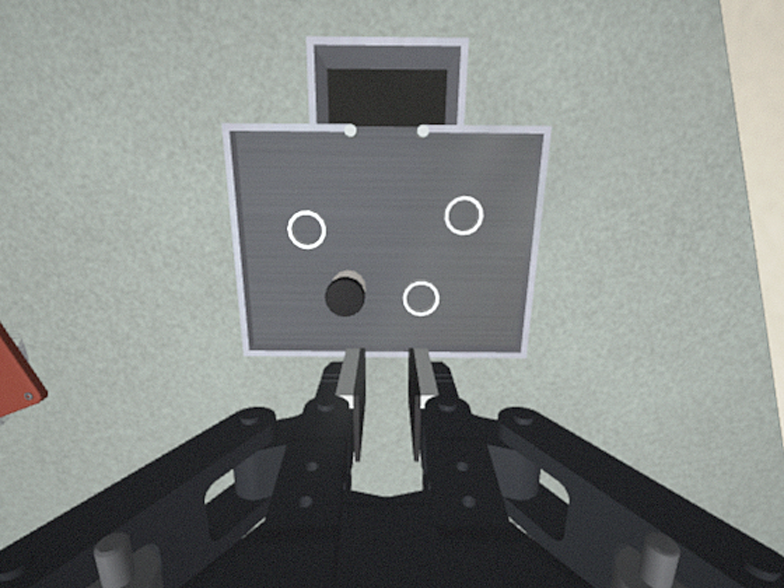

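The wrist view is clear. The posts are at (350,131) and (423,131), A at (464,216), B at (421,298), C at (307,230) and the jar cap at (345,297). The thin finger plates end near y=350.

```bash
python3 - <<'E'
from h import *
z=np.load("w1.npz"); c=dict(intrinsics=z["K"],world_from_camera=z["T"])
for n,u,v,h in(("P1",350,131,.088),("P0",423,131,.088),("A",464,216,.08),("B",421,298,.08),("C",307,230,.08),("J",345,297,.112),("c0",551,127,.086),("c3",222,125,.086),("c1",526,356,.086),("c2",246,356,.086)):
    x=px2w(c,((u+.5)/1.4-.5,(v+.5)/1.4-.5),h); print(n,np.round(x,4),np.round(t(x)*1000,1))
x=c["world_from_camera"]
def dep(u,v):
    Z=float(z["d"][v,u]); r=np.linalg.solve(z["K"],[u,v,1])*Z; return np.round((x@[*r,1])[:3],4)
print("deck z",dep(275,130),dep(275,180),"tip",[dep(u,v) for u,v in((250,253),(252,256),(300,253),(298,256))])
E
```

```text
P1 [0.5764 0.0387 0.088 ] [-31.3  75.8]
P0 [0.6346 0.0162 0.088 ] [31.2 75.8]
A [ 0.6461 -0.0659  0.08  ] [71.5  3.3]
B [ 0.5823 -0.1259  0.08  ] [ 33.7 -75.6]
C [ 0.5057 -0.0255  0.08  ] [-74.   -9.6]
J [ 0.5201 -0.0906  0.112 ] [-37.1 -65.2]
c0 [ 0.7383 -0.0202  0.086 ] [141.   79.3]
c3 [0.4759 0.0829 0.086 ] [-140.9   80.7]
c1 [ 0.66   -0.2189  0.086 ] [ 139.7 -134.3]
c2 [ 0.3986 -0.1179  0.086 ] [-140.5 -134.5]
deck z [ 0.589  -0.0118  0.0702] [ 0.5655 -0.0727  0.071 ] tip [array([ 0.5599, -0.0562,  0.3385]), array([ 0.5608, -0.057 ,  0.341 ]), array([ 0.5822, -0.0654,  0.3371]), array([ 0.5812, -0.0644,  0.3419])]
```

```bash
cat >> h.py <<'E'
OFF=.027; HOV=.06; H=.003
def orient(p,d,h):
    q=observe()["q"]; best=None
    for r in rots(d):
        j=inverse_kinematics(w(p,h),r)
        if j is not None and (best is None or abs(j[5]-q[5])<best[0]): best=(abs(j[5]-q[5]),r)
    return best[1]
def push(a,b,gap=.006,feed=.07,first=True):
    "push ring from tray point a to b (m): hover, descend behind, push, back off, rise"
    a,b=np.array(a),np.array(b); d=(b-a)/np.linalg.norm(b-a)
    s=a-(OFF+gap)*d; e=b-OFF*d
    r=orient(s,d,HOV); movep(w(s,HOV),r)
    if move_l(w(s,H),feed=.1,max_force=8):
        print("descent contact",observe()["eef_pos"],observe()["ft_force"]); move_l(w(s,HOV)); return False
    hit=move_l(w(e,H),feed=feed,max_force=12)
    o=observe(); print("end tray",np.round(t(o["eef_pos"])*1000,1),"z",round(o["eef_pos"][2],4),"hit",hit,"F",np.round(o["ft_force"],1),"t",round(o["time_s"],2))
    move_l(w(t(o["eef_pos"])-.006*d,H),feed=.06); 
    p=t(observe()["eef_pos"]); move_l(w(p,HOV),feed=.15); return not hit
def shot(name):
    import cv2
    c=get_calibration("wrist");p,d=get_image("wrist"); np.savez(name+".npz",d=d,T=c["world_from_camera"],K=c["intrinsics"])
    cv2.imwrite(f"pics/{name}.png",p[:,:,::-1])
E
python3 - <<'E'
from h import *
if push((.0713,.0038),(0,.020)):
    # look from behind the ring before the gate push
    s=(0,-.02); movep(w(s,.10),orient(s,(0,1),.1)); shot("w2"); print(observe()["time_s"])
E
```

```text
end tray [26.8 13.9] z 0.0731 hit False F [1.5 0.5 0.5] t 6.32
8.3417
```

View pics/w2.png

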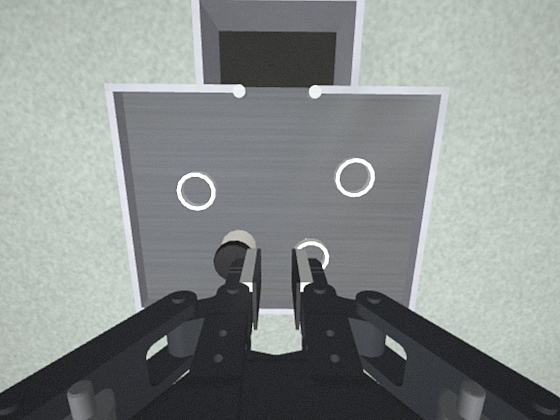

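A at (355,177) has hardly moved, so the fingertips mostly missed it. I'll measure where the ring is and how low the tips reach.

```bash
python3 - <<'E'
from h import *
z=np.load("w2.npz"); c=dict(intrinsics=z["K"],world_from_camera=z["T"])
for n,u,v,h in(("P1",239,91,.088),("P0",315,91,.088),("A",355,177.5,.08),("C",196,191.5,.08)):
    print(n,np.round(t(px2w(c,(u,v),h))*1000,1))
o=observe(); print(o["eef_pos"],o["opening"])
K,T=z["K"],z["T"]
# height map of fingertips: world-z of low points in finger region
vv,uu=np.mgrid[240:330,225:330]; Z=z["d"][240:330,225:330]
P=np.stack([(uu-K[0,2])/K[0,0]*Z,(vv-K[1,2])/K[1,1]*Z,Z],-1)@T[:3,:3].T+T[:3,3]
m=(Z>0)&(P[...,2]>.125)
q=P[m]; print("min z fingers",np.percentile(q[:,2],[0,.5,2,10,50]))
low=q[q[:,2]<np.percentile(q[:,2],15)]; tt=np.array([t(x) for x in low]); 
for lo,tw in list(zip(low,tt))[::max(1,len(low)//25)]: print(np.round(tw*1000,1),round(lo[2],4))
E
```

```text
P1 [-30.9  76.5]
P0 [31.1 76.6]
A [71.4  4.1]
C [-74.4  -9.3]
[ 0.57061852 -0.06168541  0.16916354] 0.01596211718357043
min z fingers [0.20660348 0.20946914 0.21223976 0.22086882 0.24609543]
[-15.   -9.3] 0.2103
[-11.3  -8.8] 0.2125
[-9.3 -9.1] 0.2132
[ 7.5 -8.7] 0.2152
[ 8.4 -9.1] 0.2155
[ 8.8 -8.8] 0.2173
[ 8.7 -8.9] 0.2183
[ 8.3 -9.4] 0.2183
[ 7.6 -8.7] 0.2208
[  7.4 -11. ] 0.217
[-11.5  -8.8] 0.223
[ 17.9 -12.4] 0.2151
[ 7.4 -8.4] 0.2247
[-17.9 -13. ] 0.2164
[ 15.8 -13. ] 0.2162
[ 15.2 -13. ] 0.2172
[ 16.1 -13.3] 0.2177
[ 16.9 -13. ] 0.2195
[ 17.7 -12.8] 0.221
[ 18.  -12.8] 0.222
[ 17.9 -12.9] 0.2227
[ 19.2 -13.1] 0.2233
[ -8.5 -16.7] 0.2196
[  7.4 -20.4] 0.2196
[  7.4 -29.1] 0.2121
[  7.5 -30.1] 0.2217
```

A hasn't moved. The depth image puts the visible fingertips well above the reported TCP height. I'll check with a gentle guarded touchdown on the empty deck behind A.

```bash
python3 - <<'E'
from h import *
import cv2
d=np.array((0,1.)); s=np.array((.095,-.07))
movep(w(s,.05),orient(s,d,.05)); move_l(w(s,.012),feed=.1,max_force=8)
f0=observe()["ft_force"]
hit=move_l(w(s,-.004),feed=.015,max_force=4)
o=observe(); print(hit,o["eef_pos"],o["ft_force"]-f0,o["opening"],o["time_s"])
p,dd=get_image("scene"); np.save("scene1.npy",dd)
c=get_calibration("scene");X=np.linalg.inv(c["world_from_camera"])@[*o["eef_pos"],1]; uv=(c["intrinsics"]@X[:3])[:2]/X[2]; print("tcp px",uv)
u,v=uv.astype(int); u0,v0=max(u-70,0),max(v-65,0); print(u0,v0)
cv2.imwrite("pics/s1.png",cv2.resize(p[v0:v0+105,u0:u0+140,::-1],None,fx=5,fy=5,interpolation=cv2.INTER_CUBIC))
E
```

```text
False [ 0.64161599 -0.14280196  0.06613263] [ 0.17967659  1.81067348 -0.07722534] 0.015691212988340187 10.6333
tcp px [278.52432057 271.24573311]
208 206
```

View pics/s1.png

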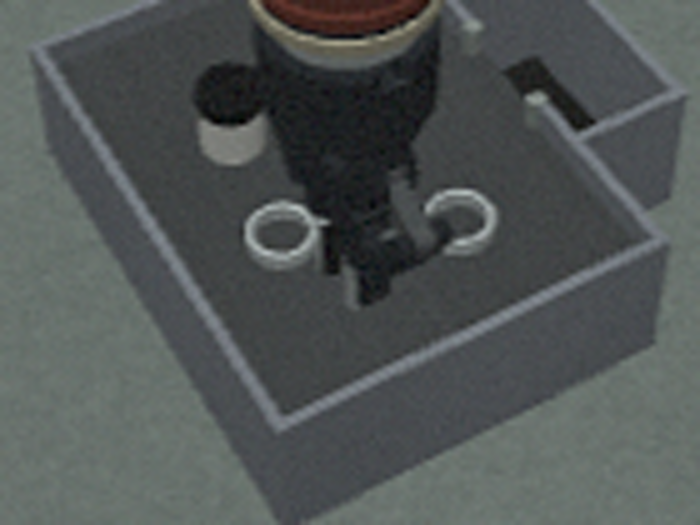

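At TCP 4 mm below deck level there is no contact. The scene view agrees: the tips, around (345,290), sit above the projected TCP at (352,326), so they are still clear of the deck. I'll continue the guarded descent until they touch.

```bash
python3 - <<'E'
from h import *
s=np.array((.095,-.07)); f0=observe()["ft_force"]
hit=move_l(w(s,-.05),feed=.02,max_force=3)
o=observe(); print(hit,o["eef_pos"],np.round(o["ft_force"]-f0,2),o["opening"],o["time_s"])
if hit: move_l([*o["eef_pos"][:2],o["eef_pos"][2]+.004],feed=.05)
print(observe()["eef_pos"],observe()["time_s"])
E
```

```text
True [ 0.64149076 -0.14276352  0.0332625 ] [-0.88  1.46  4.06] 0.01614940395528505 12.2
[ 0.64189619 -0.14289505  0.03768394] 12.45
```

Contact came at TCP z=33 mm, so the tips sit 37 mm above the reported TCP, which agrees with the depth estimate of about 40 mm. Before moving near the jar I'll check how wide the gripper is at each height.

```bash
python3 - <<'E'
from h import *
z=np.load("w1.npz");K,T,Z=z["K"],z["T"],z["d"]
vv,uu=np.mgrid[:420,:560]
P=np.stack([(uu-K[0,2])/K[0,0]*Z,(vv-K[1,2])/K[1,1]*Z,Z],-1)@T[:3,:3].T+T[:3,3]
q=P[(Z>0)&(P[...,2]>.25)&(vv>225)]; tt=np.array([t(x) for x in q])*1000; hz=(q[:,2]-.290-.037)*1000
print("lowest",np.percentile(hz,[0,1]))
for a in range(-120,121,15):
    m=(tt[:,0]>=a)&(tt[:,0]<a+15)&(hz>-5)
    if m.sum()>5: print(a,"h above tip min %.0f"%np.percentile(hz[m],1),"y %.0f..%.0f"%(tt[m,1].min()+30,tt[m,1].max()+30))
E
```

```text
lowest [ 1.15644139 14.96781085]
-75 h above tip min 84 y 10..14
-60 h above tip min 64 y -1..15
-45 h above tip min 50 y -13..14
-30 h above tip min 13 y -9..21
-15 h above tip min 8 y -12..22
0 h above tip min 8 y -11..22
15 h above tip min 13 y -9..21
30 h above tip min 50 y -13..15
45 h above tip min 64 y -0..15
60 h above tip min 84 y 11..14
```

```bash
sed -i 's/^OFF=.*/OFF=.027; HOV=.018; H=-.033/' h.py; python3 - <<'E'
from h import *
move_l(w((.095,-.07),HOV),feed=.15)
push((.0714,.004),(0,.034))
s=(0,-.02); movep(w(s,.06),orient(s,(0,1),.06)); shot("w3"); print(observe()["time_s"])
E
```

```text
descent contact [ 0.66774783 -0.08779015  0.03324739] [ 0.65534653 -0.33291329  4.20216834]
16.1583
```

View pics/w3.png

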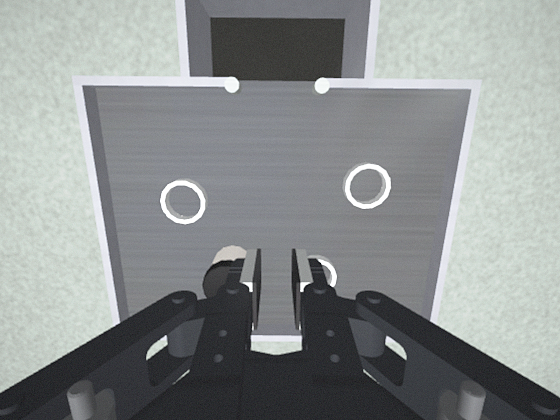

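A at (367,187) and C at (183,202) are unmoved; the descent just grazed the deck. I'll run slightly higher with a gentler descent.

```bash
sed -i 's/H=-.033/H=-.030/; s/move_l(w(s,H),feed=.1,max_force=8)/move_l(w(s,H),feed=.08,max_force=8)/' h.py; python3 - <<'E'
from h import *
ok=push((.0714,.004),(0,.034))
if ok:
    s=(0,-.02); movep(w(s,.06),orient(s,(0,1),.06)); shot("w4")
print(observe()["time_s"])
E
```

```text
end tray [24.9 23.4] z 0.0398 hit False F [ 1.5 -1.3  0. ] t 19.33
21.1333
```

View pics/w4.png

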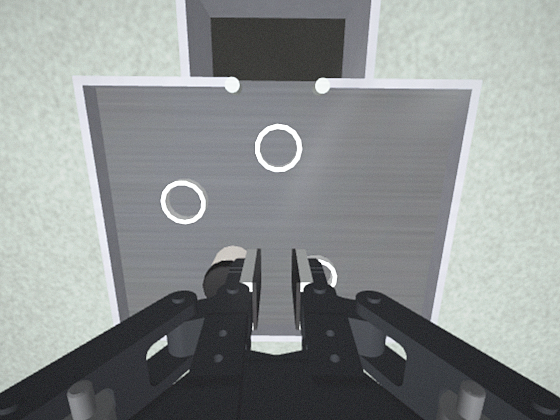

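A is now at (278,148), in line with the gate midpoint (277,85). Next I'll push it through and check by depth.

```bash
cat >> h.py <<'E'
def gate_blob(name):
    z=np.load(name+".npz");K,T,Z=z["K"],z["T"],z["d"]; vv,uu=np.mgrid[:420,:560]
    P=np.stack([(uu-K[0,2])/K[0,0]*Z,(vv-K[1,2])/K[1,1]*Z,Z],-1)@T[:3,:3].T+T[:3,3]
    c,s=np.cos(PSI),np.sin(PSI); dx,dy=P[...,0]-O[0],P[...,1]-O[1]; X=c*dx+s*dy; Y=-s*dx+c*dy
    g=(abs(X)<.024)&(Y>.02)&(Y<.135)&(P[...,2]>.0755)&(P[...,2]<.1); sl=(abs(X)<.058)&(Y>.083)&(Y<.137)&(P[...,2]>.01)&(P[...,2]<.1)
    print(name,"pixels above deck near gate:",g.sum(),"raised px in slot >10mm:",sl.sum(), "max z in slot",P[...,2][sl].max() if sl.any() else None)
E
python3 - <<'E'
from h import *
gate_blob("w4")
push((0,.034),(0,.087),feed=.05)
s=(0,-.02); movep(w(s,.06),orient(s,(0,1),.06)); shot("w5"); gate_blob("w5"); print(observe()["time_s"])
E
```

```text
w4 pixels above deck near gate: 580 raised px in slot >10mm: 0 max z in slot None
end tray [-0.1 59.8] z 0.0399 hit False F [ 0.3 -0.   0.2] t 23.52
w5 pixels above deck near gate: 0 raised px in slot >10mm: 620 max z in slot 0.0190777125436164
24.725
```

View pics/w5.png

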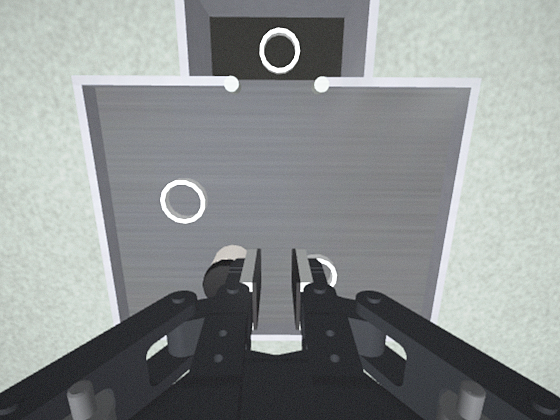

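A is lying flat in the slot at (280,50). Next is C.

```bash
python3 - <<'E'
from h import *
if push((-.0742,-.0095),(0,.034)):
    s=(0,-.02); movep(w(s,.06),orient(s,(0,1),.06)); shot("w6"); gate_blob("w6")
    z=np.load("w6.npz")
    push((0,.034),(0,.087),feed=.05)
    movep(w(s,.06),orient(s,(0,1),.06)); shot("w7"); gate_blob("w7")
print(observe()["time_s"])
E
```

```text
end tray [-23.6  20.3] z 0.0398 hit False F [ 0.1 -0.2 -0.1] t 27.93
w6 pixels above deck near gate: 618 raised px in slot >10mm: 625 max z in slot 0.019079727156264215
end tray [-0.1 59.8] z 0.0398 hit False F [ 0.3 -0.1 -0.3] t 32.13
w7 pixels above deck near gate: 0 raised px in slot >10mm: 1221 max z in slot 0.03600002669968244
33.3333
```

View pics/w7.png

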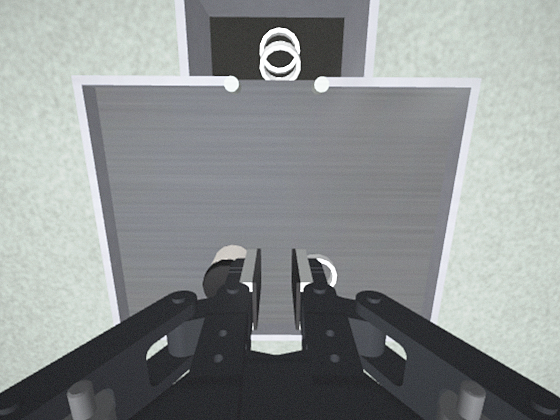

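C is in the slot too, leaning on A at (280,62), with its top at z≈36 mm. Next is B, in three segments to stay away from the jar.

```bash
python3 - <<'E'
from h import *
if push((.0335,-.0755),(.0335,-.035)) and push((.0335,-.034),(0,.034)):
    s=(0,-.02); movep(w(s,.06),orient(s,(0,1),.06)); shot("w8"); gate_blob("w8")
print(observe()["time_s"])
E
```

```text
end tray [ 33.3 -61.8] z 0.0398 hit False F [-0.3 -1.   0.6] t 35.39
end tray [11.8  9.6] z 0.0397 hit False F [ 0.2 -1.   1.1] t 38.68
w8 pixels above deck near gate: 568 raised px in slot >10mm: 1229 max z in slot 0.03663541813383492
39.9333
```

View pics/w8.png

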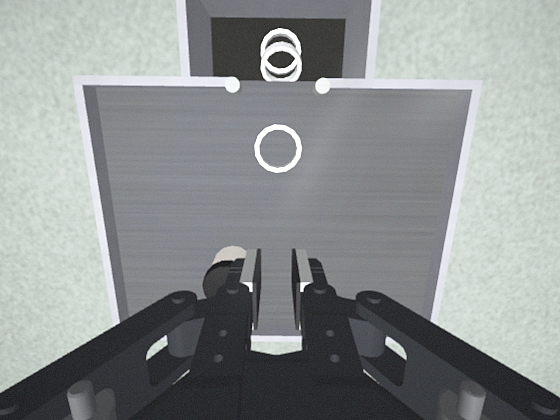

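B is at (278,148), in line with the gate. I'll push it through, then retreat high for the final check.

```bash
python3 - <<'E'
from h import *
push((0,.034),(0,.087),feed=.05)
s=(0,-.03); movep(w(s,.22),orient(s,(0,1),.22)); hold(.5); shot("w9"); gate_blob("w9"); o=observe(); print(o["time_s"],o["ft_force"])
E
```

```text
end tray [-0.2 59.9] z 0.0397 hit False F [-1.2  0.1  0.2] t 42.33
w9 pixels above deck near gate: 0 raised px in slot >10mm: 582 max z in slot 0.04536527170150195
44.4667 [ 0.20630028 -0.4629465  -0.16466486]
```

View pics/w9.png

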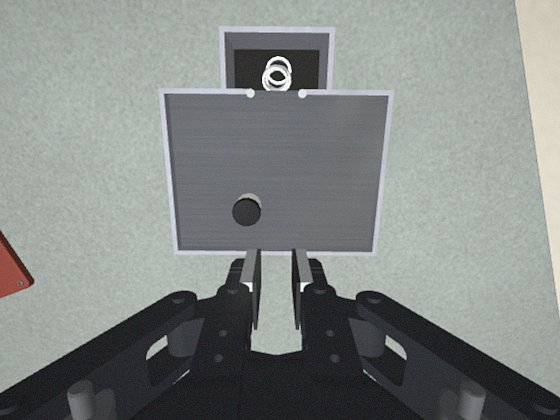

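```bash
python3 -c "
from plant import *
job_done(); print(observe()['time_s'])"
```

```text
the job is handed in; nothing more can be done
the job is handed in; nothing more can be done
```

All three spacers went through the gate one at a time (A, then C, then B) and dropped into the slot. Each was pushed flat along the deck with the two fingertips. I handed the job in at about 44.5 s of the 67 s allowed.

**Last checks:**
- **Spacers:** nothing was left on the deck in front of the gate or in it. The rings lie partly on top of one another in the slot, the highest point at about 45 mm against the 70 mm deck.
- **Jar:** it is in the same image position as at the start, (246,211) against (246,212).
- **Arm:** it was clear, with the fingertips about 0.26 m above the deck and wrist force near zero.
- **Bench items:** I did not look again at the wrench, oil bottle or mug, but the arm never worked near them.

**What disagreed:** the real fingertips sat about 37 mm above the reported TCP. Because of this the first push passed over spacer A without touching it. I measured the offset with a touchdown on the empty deck, at about 4 N. The next descent also touched the deck at about 4 N, so I raised the tips 3 mm and the pushes after that ran as planned.

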